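# Wedge a wire-stripper's infeed trough up to its height mark

## Task

The infeed trough of the wire-stripping machine hangs too low. Lay the orange levelling wedge in the track below the trough's mouth, thin end first, and slide it in under the rubber foot until the pointer comes up to the red height mark and the trough is nipped snug against its stop: 8 to 20 N on the foot, and never forced past 25 N. Raise the trough with the wedge alone, leave everything else on the bench where it is, and let go.

Things in the scene. Friction and masses are not known exactly. Their poses are not given: they have to be found in the camera images.
- wedge: Orange nylon levelling wedge, loose, 110 g, 150 mm long, 36 mm wide. Origin: centre of its flat underside; x points to the thin end (toe, x = +75 mm), z up. From x = +75 to -45 mm it is a ramp, 4 mm thick at the toe growing evenly to 24 mm (1 in 6). It slides with friction about 0.30 (0.24 to 0.36) and stays where it is left.
- wedge_grip (a point): Middle of the wedge's upright grip block with dark ribs, 22 mm above the sole: 28 mm wide (along the wedge's y), 30 mm long (x = -45 to -75 mm), 44 mm high. Take it by its 28 mm width. While sliding under the bearing trough, the push along the track is 0.65 to 0.95 times the load on the foot, if the hand neither lifts the wedge nor presses it down.
- stripper: Fixed wire-stripping machine, pale grey housing 260 mm long, 240 wide, 215 high, with wedge track and trough before it. Origin: on the bench directly below the trough's hinge pin, which is 45 mm up; x points from the track into the machine (the way the wedge is pushed), z up; the housing begins at x = +35 mm. A white scale post 85 mm high stands at x = -160, y = -45 mm.
- track_end (a point): Outer end of the wedge track, on its centre line and on its top: a steel plate 66 mm wide, top 5 mm above the bench, from x = -375 mm of the stripper (this point) to the housing. From x = -375 to -135 mm it has side lips 46 mm apart, standing 6 mm above the plate.
- trough (a joint): Hinge of the aluminium infeed trough (215 mm long, 42 wide, walls 34 high), rad. 0 = hanging on its lower stop; grows as the mouth is lifted; 0.0341 = level, at the height mark and against its rigid up-stop. While rising it bears on the wedge with only 2.5 to 5.5 N; at the stop the load climbs steeply, by 2 to 5 N for each further mm of wedge travel.
- foot_mid (a point): Middle of the trough's underside above the rubber foot, 205 mm from the hinge pin: 28 mm above the track plate when level, 21 mm when hanging. The rounded rubber foot (radius 6 mm, 36 mm wide; gives 0.03 mm per N) sticks out 8 to 12 mm below this point; how much is left of the rubber is not known, so the wedge depth at which the stop is met varies by 24 mm.
- pointer (a point): Tip of the red pointer on the -y side of the trough, 176 mm from the hinge pin, beside the scale post; it comes level with the mark when the trough is raised (6 mm below it when hanging).
- height_mark (a point): Red mark line on the white scale post, 55 mm above the bench.
- chock: Bystander: black rubber chock, 80 x 44 x 36 mm, too steep for this job.
- packer: Bystander: flat steel packing strip 100 x 30 x 8 mm.
- cutters: Bystander: side cutters with red handles, 140 mm long.
- screwdriver: Bystander: screwdriver with yellow handle, between robot and track.
- tape: Bystander: black roll of tape, 64 mm across, 18 mm high.
- bottle: Bystander: clear water bottle, 64 mm across, 200 mm high, standing.
- marker: Bystander: blue marker pen, 130 mm long.
Not all that is in view belongs to the job. What is shaped like the wedge but green or turquoise is not meant.

How it is judged:
On the way, in this order (a step that is already met when the one before it is completed fails the run):
1. the wedge lies flat in the track between the lips, thin end towards the foot, the trough still hanging (y of wedge in the frame of stripper between -0.012 and 0.012 m and z of wedge in the frame of stripper between 0.003 and 0.01 m and x of wedge in the frame of stripper between -0.36 and -0.23 m and angle between the x axis of wedge and the x axis of stripper, either way round below 0.2 rad and angle between wedge's own z axis and vertical below 0.1 rad and value of joint trough below 0.008 rad), for 0.1 s.
2. the wedge, slid under the foot, has brought the trough up to the height mark (value of joint trough above 0.027 rad and contact force between wedge and trough above 1 N), for 0.1 s.
At the end, for the whole second after the job is handed in: The trough's pointer stands at the height mark (hinge over 0.027 rad, within 1.5 mm at the foot), the trough bears on the wedge with 8 to 20 N, and the wedge lies flat and at rest in the track (within 12 mm of its centre line, 0.2 rad), let go (value of joint trough above 0.027 rad and contact force between wedge and trough between 8 and 20 N and y of wedge in the frame of stripper between -0.012 and 0.012 m and angle between the x axis of wedge and the x axis of stripper, either way round below 0.2 rad and angle between wedge's own z axis and vertical below 0.05 rad and linear speed of wedge below 0.01 m/s); the robot touches nothing.
It fails at once if the trough is forced: more than 25 N between wedge and trough (contact force between wedge and trough above 25 N).
It fails at once if the robot itself pushes on the trough (contact force between any of the fingers, the arm and trough above 2 N).
It fails at once if a bystander is shifted by more than 20 mm (distance of any of chock, packer, cutters, screwdriver, tape, bottle, marker from where it was at the start of the episode above 0.02 m).
It also fails if it takes over 54 s, if anything falls off the work surface, if the arm or the gripper's body presses on something with over 40 N, if the wrist force passes 120 N, or if a joint passes its speed limit or range.

## Robot

A 7-joint arm with a two-finger parallel gripper is mounted at the origin on the work surface. World frame = base frame: x ahead of the robot, y to its left, z up, the work surface at z = 0. Lengths are in m, angles in rad, forces in N, time in s.
With the tool pointing down it reaches from about 0.425 to 0.925 m from the base axis. Payload 6.8 kg.
Tool frame: the origin (TCP) lies at the very end of the fingers, on their centre line; the grasp point (between the pads) lies 19 mm behind it; z points along the fingers, y is the line along which they close (so a half turn about z gives the same grasp; the last joint's range is limited). The gripper opens to 85 mm and grips with 20 to 120 N. Pads are 22 mm wide; open, the fingers measure 114 mm over their backs; the gripper's body (76 mm by 85 mm) begins 54 mm behind the grasp point. The pads swing forward as they close: fully open they stand 13 mm farther back than shut.
Start: joints at [1.077, 0.477, 0.022, 1.555, -0.011, 1.109, -0.083], TCP at [0.254, -0.625, 0.231] pointing down, gripper open.
Joint ranges: [-2.96, 2.96], [-0.34, 2.1], [-1.41, 1.46], [0.24, 2.44], [-1.37, 4.51], [0.17, 1.92], [-2.96, 2.96]. Speed limits (rad/s): [2.39, 2.39, 3.14, 3.14, 3.14, 3.14, 3.14].

## Interface

Orientations are given as a unit quaternion [w, x, y, z].
In Python, from station import bot gives the robot as it stands.
- The arm moves only by the tool jog_arm, never from a script. Its argument "motion" is a list of rows, each a list of 7 numbers: the turn, a rotation vector about the tool's x, y, z in rad, then the shift along the tool's x, y, z in mm, then the finger opening in mm, from 0 to 85.4. A call has 1 to 10 rows; each row is the pose to reach, as a shift and turn from the pose commanded when the call began, along the tool's axes at that moment; what a row does not reach only later rows make up. A row lasts 1/8 s, in which the tool goes at most 62.5 mm and 10.7 degrees, less where a joint would pass 70% of its speed; a pose out of reach is approached as far as the arm can. A call with a gripper value outside its range is refused whole. The fingers move at their own pace and stop on an object; "grip_force" is the grip in N (left out, the last holds). Time passes only in rows, so rows that repeat a pose let the fingers close. It gives the time, the measured TCP pose, the force, the opening and the grip force at its end, in the units of the state.
- bot.get_obs(): the state, without advancing time (a new reading comes with each control period).
- bot.read_camera(name): name is "scene" or "top"; returns a dict with "pixels" (384x512x3 uint8, red, green, blue), "camera_matrix" (3x3 intrinsics, pixels), "T" (4x4, takes a point from camera to world coordinates). Camera axes: x right, y down, z forward; pixel columns grow to the right and rows downward; lengths in m; the calibration is good to about 2 mm. A picture is of the moment at which its call begins. There is no depth.
- bot.hand_in(): hands the job in; it is judged then, once.
Trained networks look in a picture, given as the dict that the camera call returned (one of the last four; its "shot" number tells which), for a name from the list of things; names that differ only in an ending like _2 or _b are one class to them, and where a whole thing is asked for, a point or a joint stands for the part that bears it (a point fixed in the world has none). Each returns a list of dicts, best first, with "score" (0 to 1); they miss things now and then, are a little off and sometimes report something else, mostly with a low value. They report only what shows in the picture. A call takes as long as a camera call. They do not tell look-alikes from the thing itself.
- bot.spot_in(thing, picture): "xy" ([column, row] in pixels, amid what is visible of it).
- bot.tip_of(thing, picture): "xy" ([column, row] in pixels: a listed point, or the origin of a listed thing).
The state is a dict: "t": time; "q": joint angles; "joint_vel": joint speeds; "joint_torque": joint torques, N m; "eef_pos": TCP position; "tool_rot": TCP orientation; "contact_force": force on the tool from outside, world axes, zero at the start; "torque": the same for the moment, N m; "gripper_width": opening from 0.0 (shut) to 1.0 (fully open); "grasp_force": force on a finger pad.
Only numpy, scipy, OpenCV 4.12 (cv2) and the standard library are available. Lean on these libraries where they do the work, as an engineer would, in place of code of your own. Each camera call takes 0.05 s, during which the arm holds its last target. There are 200 camera calls.

## Working session

There is one attempt and no reset: what is moved stays moved. The work goes in short steps, Python scripts to look and compute and a tool call to move; the robot and the scene stay as the last step left them, time stands still between calls to the robot, and variables do not carry over. Pictures are saved under pics/ and viewed, at most 10 in all, crops included, and the job is handed in when it is done.

Besides the shell and the picture viewer there is one more tool, called by a JSON object that holds its "method" and its "body". jog_arm: Moves the arm, as the interface text tells. Its arguments: {"type":"object","properties":{"motion":{"type":"array"},"grip_force":{"type":"number"}},"required":["motion"]}

```bash
mkdir -p pics; cat > h.py <<'E'
import numpy as np, cv2
from station import bot
def ray(p,xy):
    K=np.array(p["camera_matrix"]);T=np.array(p["T"])
    d=T[:3,:3]@np.linalg.solve(K,[xy[0],xy[1],1.]);return T[:3,3],d/np.linalg.norm(d)
def tri(pa,a,pb,b):
    A=np.zeros((3,3));B=np.zeros(3);R=[ray(pa,a),ray(pb,b)]
    for o,d in R:
        M=np.eye(3)-np.outer(d,d);A+=M;B+=M@o
    x=np.linalg.solve(A,B);return x,[np.linalg.norm((np.eye(3)-np.outer(d,d))@(x-o))*1000 for o,d in R]
def atz(p,xy,z):
    o,d=ray(p,xy);return o+d*(z-o[2])/d[2]
def proj(p,X):
    K=np.array(p["camera_matrix"]);T=np.array(p["T"]);c=T[:3,:3].T@(np.array(X)-T[:3,3]);u=K@c;return u[:2]/u[2]
E
python3 - <<'E'
from h import *
np.set_printoptions(precision=4,suppress=True)
ps={n:bot.read_camera(n) for n in("scene","top")}
for n,p in ps.items():
    print(n,np.array(p["T"]).round(3).tolist(),np.array(p["camera_matrix"]).round(1).tolist())
    cv2.imwrite(f"pics/{n}0.png",p["pixels"][...,::-1])
for t in["wedge_grip","wedge","stripper","track_end","foot_mid","pointer","height_mark"]:
    r={n:bot.tip_of(t,p) for n,p in ps.items()}
    for n in r: print(t,n,[(np.round(c["xy"],1).tolist(),round(c["score"],2)) for c in r[n][:3]])
    if r["scene"] and r["top"]: 
        print("   ",*tri(ps["scene"],r["scene"][0]["xy"],ps["top"],r["top"][0]["xy"]))
E
```

```text
scene [[0.866, 0.321, -0.383, 1.133], [0.499, -0.54, 0.677, -1.185], [0.01, -0.778, -0.628, 1.048], [0.0, 0.0, 0.0, 1.0]] [[478.2, 0.0, 256.6], [0.0, 478.2, 195.7], [0.0, 0.0, 1.0]]
top [[-0.01, -0.993, 0.116, 0.387], [-1.0, 0.01, -0.001, -0.107], [-0.0, -0.116, -0.993, 1.263], [0.0, 0.0, 0.0, 1.0]] [[414.4, 0.0, 262.4], [0.0, 414.4, 193.8], [0.0, 0.0, 1.0]]
wedge_grip scene [([360.5, 184.3], 0.88), ([181.7, 216.6], 0.8), ([208.4, 235.7], 0.63)]
wedge_grip top [([232.4, 240.0], 0.92), ([338.1, 207.0], 0.85), ([325.5, 251.8], 0.62)]
    [0.6021 0.0364 0.0705] [np.float64(214.97929510059686), np.float64(214.97929510059714)]
wedge scene [([165.5, 219.0], 0.85), ([343.6, 192.2], 0.83), ([212.7, 228.4], 0.8)]
wedge top [([315.2, 216.3], 0.96), ([331.6, 272.7], 0.88), ([251.3, 244.3], 0.85)]
    [ 0.4038 -0.3122  0.0574] [np.float64(76.89162370439783), np.float64(76.8916237043979)]
stripper scene [([310.9, 143.6], 0.55), ([265.7, 261.6], 0.23)]
stripper top [([119.5, 192.7], 0.66)]
    [0.5343 0.3184 0.0237] [np.float64(6.708006377157489), np.float64(6.708006377157384)]
track_end scene [([267.7, 192.4], 0.86)]
track_end top [([240.3, 194.0], 0.75)]
    [ 0.5318 -0.0416  0.0207] [np.float64(1.0490258715158804), np.float64(1.0490258715157876)]
foot_mid scene [([294.2, 168.6], 0.73), ([310.0, 155.8], 0.49)]
foot_mid top [([179.9, 192.1], 0.78)]
    [0.5414 0.1432 0.011 ] [np.float64(0.0831921680013271), np.float64(0.08319216800108033)]
pointer scene [([306.3, 153.8], 0.61)]
pointer top [([173.2, 175.4], 0.74), ([296.1, 134.8], 0.27)]
    [0.5812 0.1483 0.0875] [np.float64(0.8235579696631962), np.float64(0.8235579696630142)]
height_mark scene [([310.9, 156.7], 0.55)]
height_mark top [([162.6, 174.1], 0.87)]
    [0.5882 0.1846 0.0569] [np.float64(1.8642859933334512), np.float64(1.8642859933334415)]
```

```bash
python3 - <<'E'
import cv2
a=cv2.imread("pics/scene0.png");b=cv2.imread("pics/top0.png")
cv2.imwrite("pics/s1.png",cv2.resize(a[100:350,100:433],None,fx=2.4,fy=2.4,interpolation=cv2.INTER_CUBIC))
cv2.imwrite("pics/t1.png",cv2.resize(b[80:330,60:393],None,fx=2.4,fy=2.4,interpolation=cv2.INTER_CUBIC))
E
```

```text
(no output)
```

View pics/s1.png

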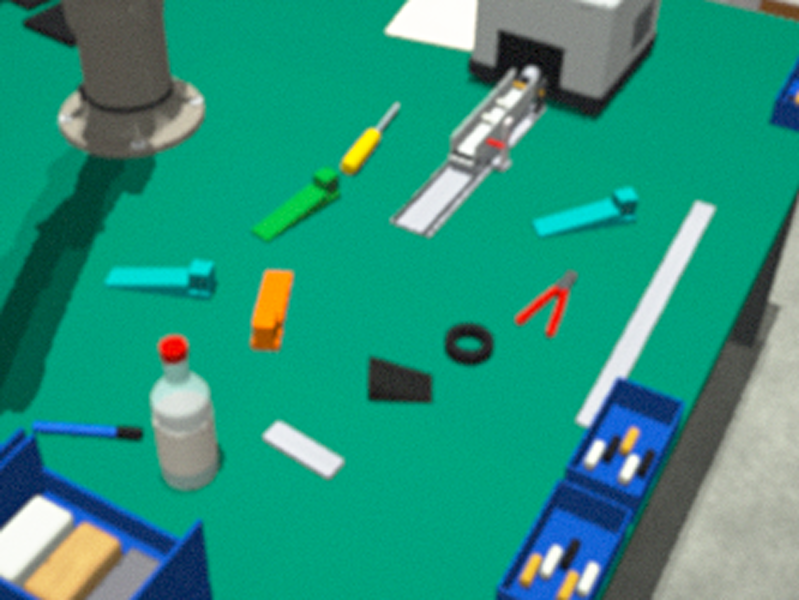

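View pics/t1.png

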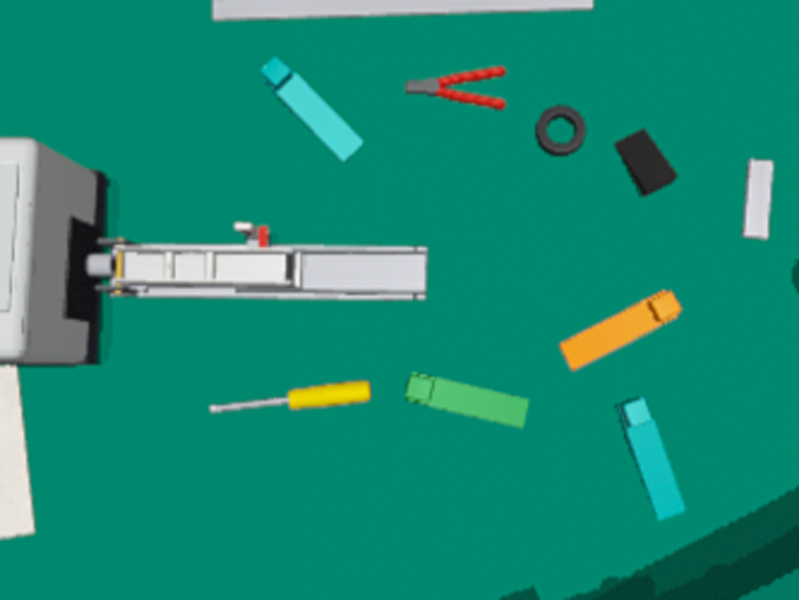

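Orange wedge at scene (213,229) and top (319,217). The look-alikes are green (scene ~(224,185), top ~(254,246)) and two turquoise (scene (165,217) and (345,190)). Only the orange one fits, with its grip block at top (337,207). I'll measure it and the track next, and confirm in a crop.

```bash
python3 - <<'E'
from h import *
np.set_printoptions(precision=4,suppress=True)
s=bot.read_camera("scene");t=bot.read_camera("top")
near=lambda l,xy:min(l,key=lambda c:np.hypot(*(np.array(c["xy"])-xy)))["xy"]
gs=near(bot.tip_of("wedge_grip",s),(208,236));gt=near(bot.tip_of("wedge_grip",t),(338,207))
ws=near(bot.tip_of("wedge",s),(213,229));wt=near(bot.tip_of("wedge",t),(315,216))
print("grip",gs,gt,*tri(s,gs,t,gt));print("wedge",ws,wt,*tri(s,ws,t,wt))
hsv=cv2.cvtColor(t["pixels"],cv2.COLOR_RGB2HSV)
m=cv2.inRange(hsv,(8,120,120),(22,255,255));m[:,:290]=0;m[:, 350:]=0;m[:190]=0;m[240:]=0
c=max(cv2.findContours(m,0,1)[0],key=cv2.contourArea);r=cv2.minAreaRect(c);print("rect",r)
print("corners@.012",[atz(t,p,.012)[:2].round(4).tolist() for p in cv2.boxPoints(r)])
# track: bright plate pixels' edges in top
g=cv2.cvtColor(t["pixels"],cv2.COLOR_RGB2GRAY)
sat=hsv[...,1]
mask=(sat<90).astype(np.uint8);mask[:,:190]=0;mask[:,270:]=0;mask[:160]=0;mask[225:]=0
ys=[]
for col in range(191,236,4):
    rr=np.nonzero(mask[:,col])[0];ys.append((col,rr.min(),rr.max()));
print(ys)
for col in(192,232):
    a=[y for y in ys if abs(y[0]-col)<6][0];print([atz(t,(a[0],a[i]+o),.008)[:2].round(4).tolist() for i,o in((1,-.5),(2,.5))])
row=197;rr=np.nonzero(mask[row])[0];print("end col",rr.max(),atz(t,(rr.max()+.5,row),.005))
cs=s["pixels"][205:260,180:260,::-1];ct=t["pixels"][185:245,280:360,::-1]
cv2.imwrite("pics/w1.png",np.vstack([cv2.resize(cs,(640,300),interpolation=2)[:, :],cv2.resize(ct,(640,300),interpolation=2)]))
print(bot.get_obs())
E
```

```text
grip [208.6, 237.5] [336.2, 205.7] [ 0.4897 -0.3315  0.0254] [np.float64(5.299841847078464), np.float64(5.299841847078717)]
wedge [216.9, 228.2] [316.1, 215.6] [ 0.4682 -0.269   0.0038] [np.float64(2.365857468464405), np.float64(2.365857468464366)]
rect ((318.2955322265625, 216.57135009765625), (12.496301651000977, 51.8841552734375), 62.650123596191406)
corners@.012 [[0.4444, -0.1972], [0.5152, -0.3383], [0.4813, -0.3546], [0.4109, -0.2138]]
[(191, np.int64(182), np.int64(204)), (195, np.int64(182), np.int64(204)), (199, np.int64(182), np.int64(204)), (203, np.int64(182), np.int64(204)), (207, np.int64(182), np.int64(204)), (211, np.int64(182), np.int64(204)), (215, np.int64(182), np.int64(204)), (219, np.int64(183), np.int64(204)), (223, np.int64(183), np.int64(204)), (227, np.int64(183), np.int64(204)), (231, np.int64(183), np.int64(204)), (235, np.int64(183), np.int64(204))]
[[0.5742, 0.1103], [0.5036, 0.1096]]
[[0.57, 0.0002], [0.5025, 0.0002]]
end col 237 [ 0.5254 -0.0316  0.005 ]
{'t': 1.1, 'q': array([ 1.0769,  0.477 ,  0.0224,  1.5554, -0.0115,  1.1093, -0.0831]), 'joint_vel': array([-0.0017, -0.0007,  0.0001,  0.0004,  0.0017, -0.0001,  0.0017]), 'joint_torque': array([ -0.0001, -59.6332,   1.6069, -28.1549,   0.0125,   0.0017,
         0.    ]), 'eef_pos': array([ 0.254 , -0.6254,  0.2313]), 'tool_rot': array([0.    , 0.9815, 0.1917, 0.    ]), 'contact_force': array([ 0.4612, -0.1169, -0.1665]), 'torque': array([-0.0232, -0.0479, -0.0384]), 'grasp_force': 0.0, 'gripper_width': 1.0013209315006188}
```

View pics/w1.png

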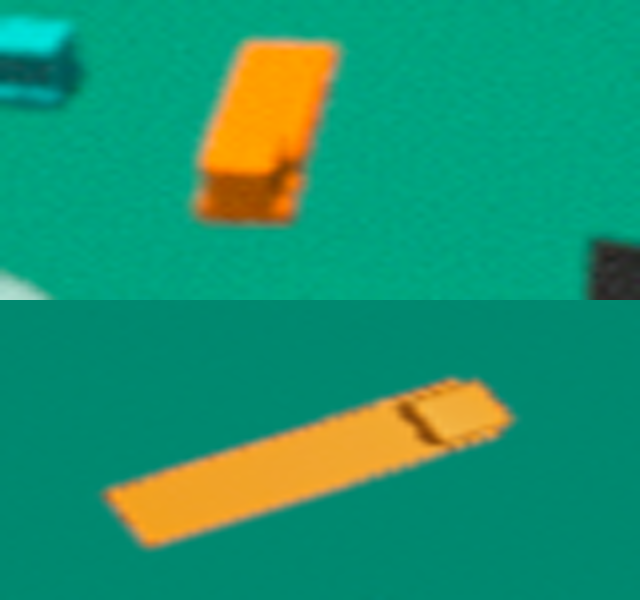

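The crop confirms the orange wedge: grip block to the right in the top view, full px ~(338,207), and toe at ~(296,229). Now I'll refine wedge pose and track line with model fits.

```bash
cat > fit.py <<'E'
from h import *
from scipy.optimize import minimize
L=[]
for y in(-.018,.018): L+=[(.075,y,0),(.075,y,.004),(-.045,y,.024),(-.075,y,0),(-.075,y,.024)]
G=[(x,y,z) for x in(-.045,-.075) for y in(-.014,.014) for z in(.0,.044)]
def sil(p,v,sh,k=4,z0=0.):
    c,s=np.cos(v[2]),np.sin(v[2]);m=np.zeros((sh[0]*k,sh[1]*k),np.uint8)
    for P in(L,G):
        q=np.array([(np.array(proj(p,(v[0]+c*x-s*y,v[1]+s*x+c*y,z+z0)))+.5)*k-.5 for x,y,z in P])
        cv2.fillConvexPoly(m,cv2.convexHull(np.round(q*16).astype(np.int32)),255,shift=4)
    return cv2.resize(m,(sh[1],sh[0]),interpolation=cv2.INTER_AREA)/255.
def omask(p,ctr,r=45):
    h=cv2.cvtColor(p["pixels"],cv2.COLOR_RGB2HSV);m=cv2.inRange(h,(5,120,60),(22,255,255))
    w=np.zeros_like(m);cv2.circle(w,tuple(int(a) for a in ctr),r,255,-1);return (m&w)/255.
def fit(ps,v0,z0=0.):
    M=[omask(p,proj(p,(v0[0],v0[1],.015))) for p in ps]
    f=lambda v:sum(np.abs(cv2.GaussianBlur(m-sil(p,(v[0]/100,v[1]/100,v[2]/5),m.shape,z0=z0),(3,3),0)).sum() for p,m in zip(ps,M))
    x0=np.array([v0[0]*100,v0[1]*100,v0[2]*5]);r=minimize(f,x0,method="Nelder-Mead",options=dict(initial_simplex=np.vstack([x0]+[x0+d for d in np.eye(3)*.8]),xatol=.01))
    return (r.x[0]/100,r.x[1]/100,r.x[2]/5),r.fun,[m.sum() for m in M]
E
python3 - <<'E'
from fit import *
s=bot.read_camera("scene");t=bot.read_camera("top")
v0=(.462,-.275,2.036)
for ps in([t],[s],[s,t]):
    v,e,n=fit(ps,v0);print(np.round(v,4),round(e,1),n,"grip",np.round([v[0]-.06*np.cos(v[2]),v[1]-.06*np.sin(v[2])],4))
S=cv2.cvtColor(t["pixels"],cv2.COLOR_RGB2HSV)[...,1].astype(float)
def edge(a,lo,hi):  # subpixel crossing of half level
    a=a[lo:hi];h=(a[:2].mean()+a[-2:].mean())/2;i=np.nonzero(np.diff(np.sign(a-h)))[0][0];return lo+i+(h-a[i])/(a[i+1]-a[i])
C=np.arange(192,234)
u=np.array([edge(S[:,c],178,188) for c in C]);d=np.array([edge(S[:,c],200,210) for c in C])
U=np.array([atz(t,(c,r),.011)[:2] for c,r in zip(C,u)]);D=np.array([atz(t,(c,r),.003)[:2] for c,r in zip(C,d)])
for n,E in(("far",U),("near",D)):
    k=np.polyfit(E[:,1],E[:,0],1);print(n,k,np.std(E[:,0]-np.polyval(k,E[:,1])))
e=[edge(S[r],230,246) for r in range(186,202)];print("end",np.round(e,1),atz(t,(np.median(e),194),.005))
E
```

```text
[ 0.4617 -0.2732  2.0342] 20.2 [np.float64(640.0)] grip [ 0.4885 -0.3269]
[ 0.4584 -0.2726  2.039 ] 31.8 [np.float64(414.0)] grip [ 0.4855 -0.3262]
[ 0.4613 -0.2732  2.0377] 85.5 [np.float64(414.0), np.float64(640.0)] grip [ 0.4883 -0.3267]
far [0.02354571 0.57156092] 0.000258680160611825
near [0.01252508 0.50212533] 0.00032346932462199476
end [237.7 237.8 237.7 237.7 237.6 237.5 237.5 237.5 237.5 237.5 237.5 237.4
 237.4 237.4 237.4 237.3] [ 0.53462654 -0.03159966  0.005     ]
```

```bash
cat >> h.py <<'E'
from scipy.spatial.transform import Rotation as Ro
def rel(pos,yaw):
    o=bot.get_obs();R=Ro.from_quat(np.roll(o["tool_rot"],-1))
    T=Ro.from_matrix(np.array([[np.cos(yaw),np.sin(yaw),0],[np.sin(yaw),-np.cos(yaw),0],[0,0,-1.]]))
    print("turn",(R.inv()*T).as_rotvec().round(4),"shift mm",(R.inv().apply(np.array(pos)-o["eef_pos"])*1000).round(1))
def st():
    o=bot.get_obs();print({k:np.round(o[k],4).tolist() for k in("t","q","eef_pos","tool_rot","contact_force","gripper_width","grasp_force")})
E
python3 - <<'E'
from h import *
s=bot.read_camera("scene");t=bot.read_camera("top")
for n in("bottle","marker","packer","chock","screwdriver","tape"):
    a=bot.tip_of(n,s);b=bot.tip_of(n,t)
    if a: print(n,np.round(a[0]["xy"]),atz(s,a[0]["xy"],0).round(3),[atz(t,c["xy"],0).round(3) for c in b[:1]])
rel((.488,-.327,.24),2.036);rel((.488,-.327,.12),2.036);rel((.488,-.327,.014),2.036);st()
E
```

```text
bottle [178. 292.] [ 0.519 -0.537  0.   ] [array([ 0.532, -0.545,  0.   ])]
marker [136. 275.] [ 0.378 -0.548  0.   ] [array([ 0.4  , -0.568,  0.   ])]
packer [228. 287.] [ 0.631 -0.451  0.   ] [array([ 0.627, -0.454, -0.   ])]
chock [264. 264.] [ 0.676 -0.323  0.   ] [array([ 0.687, -0.32 ,  0.   ])]
screwdriver [256. 161.] [0.385 0.127 0.   ] [array([0.372, 0.147, 0.   ])]
tape [293. 244.] [ 0.71  -0.204  0.   ] [array([ 0.723, -0.212,  0.   ])]
turn [ 0.      0.     -1.6502] shift mm [ 329.1 -188.4   -8.7]
turn [ 0.      0.     -1.6502] shift mm [ 329.1 -188.4  111.3]
turn [ 0.      0.     -1.6502] shift mm [ 329.1 -188.4  217.3]
{'t': 1.9, 'q': [1.0769, 0.477, 0.0224, 1.5554, -0.0115, 1.1093, -0.0831], 'eef_pos': [0.254, -0.6254, 0.2313], 'tool_rot': [0.0, 0.9815, 0.1917, 0.0], 'contact_force': [0.7654, 0.5298, 0.095], 'gripper_width': 1.0005, 'grasp_force': 0.0}
```

{"method": "jog_arm", "body": {"motion": [[0,0,-0.165,33,-19,0,85],[0,0,-0.33,66,-38,0,85],[0,0,-0.495,99,-57,0,85],[0,0,-0.66,132,-75,0,85],[0,0,-0.825,165,-94,0,85],[0,0,-0.99,198,-113,20,85],[0,0,-1.155,231,-132,40,75],[0,0,-1.32,264,-151,60,65],[0,0,-1.485,297,-170,80,60],[0,0,-1.65,329,-188,110,60]]}}

```text
t: 3.15
eef_pos: [0.4895, -0.3269, 0.1215]
tool_rot: [0.001, 0.523, 0.852, 0.0]
contact_force: [0.2, -0.8, -1.0]
gripper_width: 0.7
grasp_force: 0.0
```

```bash
python3 - <<'E'
from fit import *
s=bot.read_camera("scene");t=bot.read_camera("top");st();rel((.488,-.327,.014),2.036)
cv2.imwrite("pics/a1.png",np.hstack([cv2.resize(p[:, :, ::-1],(400,400),interpolation=2) for p in(s["pixels"][170:270,160:260],t["pixels"][150:250,270:370])]))
E
```

```text
{'t': 3.25, 'q': [0.7956, 0.4972, -0.4148, 1.8466, 0.2527, 0.854, 0.7324], 'eef_pos': [0.4895, -0.3218, 0.1186], 'tool_rot': [-0.0022, 0.5209, 0.8536, 0.0017], 'contact_force': [-1.0342, 0.4956, 0.391], 'gripper_width': 0.6995, 'grasp_force': 0.0}
turn [ 0.0005 -0.0055  0.0097] shift mm [ -4.5  -3.8 104.6]
```

View pics/a1.png

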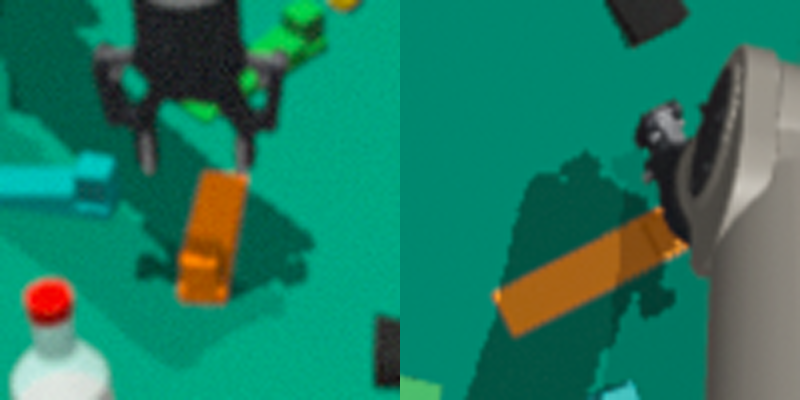

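The picture shows the gripper over the wedge, fingers astride the grip block (scene crop (205,270)). Next I descend and close.

{"method": "jog_arm", "body": {"motion": [[0,0,0,0,0,45,60],[0,0,0,0,0,85,60],[0,0,0,0,0,105,60],[0,0,0,0,0,105,60],[0,0,0,0,0,105,40],[0,0,0,0,0,105,20],[0,0,0,0,0,105,15],[0,0,0,0,0,105,15]], "grip_force": 40}}

```text
t: 4.25
eef_pos: [0.4894, -0.3282, 0.0181]
tool_rot: [0.002, 0.525, 0.851, -0.0]
contact_force: [-0.8, 0.7, 7.1]
gripper_width: 0.32
grasp_force: 40.9
```

```bash
python3 - <<'E'
from h import *
st();print(bot.get_obs()["torque"])
E
```

```text
{'t': 4.25, 'q': [0.752, 0.6382, -0.3524, 1.8925, 0.34, 0.666, 0.659], 'eef_pos': [0.4894, -0.3282, 0.0181], 'tool_rot': [0.0016, 0.5253, 0.8509, -0.0001], 'contact_force': [-0.7778, 0.6928, 7.0749], 'gripper_width': 0.3203, 'grasp_force': 40.8855}
[ 0.01236114  0.19399447 -0.05837965]
```

Gripped, 27 mm opening. Lift and carry towards the track end at about 9 cm height.

{"method": "jog_arm", "body": {"motion": [[0,0,0,0,0,-15,15],[0,0,0,0,0,-45,15],[0,0,0,0,0,-75,15],[0,0,0,0,0,-75,15],[0,0,0,0,0,-75,15]]}}

```text
t: 4.88
eef_pos: [0.4876, -0.3273, 0.0913]
tool_rot: [-0.0, 0.525, 0.851, -0.0]
contact_force: [0.3, -0.4, -1.4]
gripper_width: 0.321
grasp_force: 39.9
```

```bash
python3 - <<'E'
from h import *
st();rel((.5364,-.027,.09),1.553)
E
```

```text
{'t': 4.875, 'q': [0.7895, 0.533, -0.3984, 1.8633, 0.2786, 0.8003, 0.7098], 'eef_pos': [0.4876, -0.3273, 0.0913], 'tool_rot': [-0.0002, 0.5252, 0.851, -0.0001], 'contact_force': [0.2972, -0.3567, -1.3569], 'gripper_width': 0.3206, 'grasp_force': 39.8993}
turn [-5.000e-04 -1.000e-04  4.827e-01] shift mm [246.6 178.3   1.2]
```

{"method": "jog_arm", "body": {"motion": [[0,0,0.05,25,18,0,15],[0,0,0.12,62,45,0,15],[0,0,0.2,100,72,0,15],[0,0,0.27,138,100,0,15],[0,0,0.35,176,127,0,15],[0,0,0.42,213,154,0,15],[0,0,0.46,237,171,0,15],[0,0,0.483,247,178,0,15],[0,0,0.483,247,178,0,15],[0,0,0.483,247,178,0,15]]}}

```text
t: 6.12
eef_pos: [0.5358, -0.0279, 0.0906]
tool_rot: [-0.0, 0.714, 0.701, -0.001]
contact_force: [0.3, 0.1, -0.9]
gripper_width: 0.317
grasp_force: 39.9
```

```bash
python3 - <<'E'
from fit import *
s=bot.read_camera("scene");t=bot.read_camera("top");st()
o=bot.get_obs();e=o["eef_pos"]
v0=(e[0]+.001,e[1]+.06,1.553)
for ps in([s],[t]):
    v,c,n=fit(ps,v0,z0=e[2]-.0181);print(np.round(v,4),c,n)
cv2.imwrite("pics/b1.png",np.hstack([cv2.resize(p[:, :, ::-1],(400,400),interpolation=2) for p in(s["pixels"][120:220,220:320],t["pixels"][145:245,160:260])]))
E
```

```text
{'t': 6.225, 'q': [0.2078, 0.4567, -0.3388, 1.9856, 0.2209, 0.7351, -0.2832], 'eef_pos': [0.536, -0.0281, 0.0909], 'tool_rot': [-0.0001, 0.714, 0.7002, -0.0005], 'contact_force': [0.3121, 0.8156, -0.3697], 'gripper_width': 0.3223, 'grasp_force': 39.8809}
[0.5336 0.0348 1.5876] 133.76029411764705 [np.float64(246.0)]
[0.5294 0.0491 1.3717] 502.2088235294118 [np.float64(192.0)]
```

View pics/b1.png

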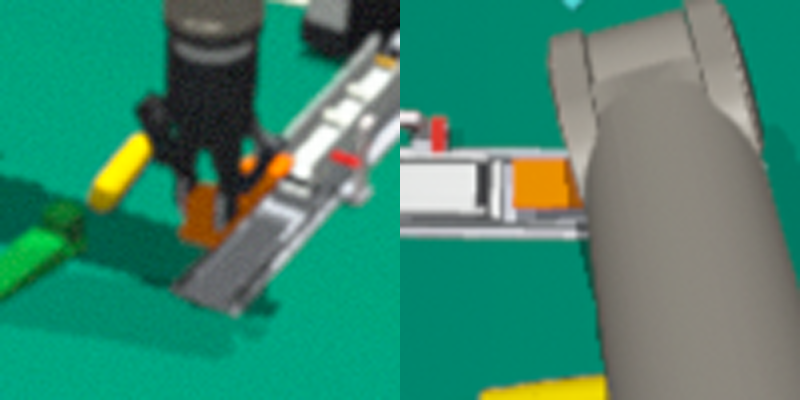

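The picture shows the wedge held in line above the track, with its toe in the top view at full px cols 188–205, rows 184–197. I'll check the toe's lateral position.

```bash
python3 - <<'E'
from fit import *
t=bot.read_camera("top");m=omask(t,(197,191),14)
for c in range(189,204,2):
    r=np.nonzero(m[:,c])[0]
    z=.0728+.004+abs(c-188)/331*0+.0
    if len(r):print(c,r.min(),r.max(),[atz(t,(c,q),.079)[:2].round(4).tolist() for q in(r.min()-.5,r.max()+.5)])
st()
rel((.5365,-.027,.035),1.553);rel((.5365,-.027,.023),1.553)
E
```

```text
189 185 196 [[0.5549, 0.1037], [0.5201, 0.1033]]
191 185 196 [[0.5549, 0.0979], [0.5201, 0.0976]]
193 185 196 [[0.5548, 0.0921], [0.52, 0.0918]]
195 185 196 [[0.5548, 0.0864], [0.5199, 0.0861]]
197 185 196 [[0.5547, 0.0806], [0.5199, 0.0803]]
199 185 196 [[0.5546, 0.0748], [0.5198, 0.0746]]
201 185 196 [[0.5546, 0.0691], [0.5198, 0.0688]]
203 189 196 [[0.5429, 0.0632], [0.5197, 0.0631]]
{'t': 6.275, 'q': [0.2078, 0.4566, -0.339, 1.9855, 0.2209, 0.7351, -0.2833], 'eef_pos': [0.5361, -0.028, 0.091], 'tool_rot': [-0.0001, 0.7139, 0.7002, -0.0004], 'contact_force': [-0.4419, -0.4813, -0.7518], 'gripper_width': 0.3186, 'grasp_force': 39.8812}
turn [-0.0006  0.0004 -0.0016] shift mm [ 1.   0.4 56. ]
turn [-0.0006  0.0004 -0.0016] shift mm [ 1.   0.4 68. ]
```

{"method": "jog_arm", "body": {"motion": [[0,0,0,0,1,25,15],[0,0,0,0,1,48,15],[0,0,0,0,1,60,15],[0,0,0,0,1,64,15],[0,0,0,0,1,66,15],[0,0,0,0,1,66,15],[0,0,0,0,1,66,15]]}}

```text
t: 7.15
eef_pos: [0.5379, -0.0268, 0.0259]
tool_rot: [0.0, 0.713, 0.701, 0.0]
contact_force: [0.7, -0.6, -1.4]
gripper_width: 0.317
grasp_force: 39.9
```

```bash
python3 - <<'E'
from fit import *
for i in range(4): bot.read_camera("top");st()
E
```

```text
{'t': 7.2, 'q': [0.1716, 0.5607, -0.2998, 2.0129, 0.2796, 0.6059, -0.3341], 'eef_pos': [0.5378, -0.0268, 0.0258], 'tool_rot': [0.0003, 0.7134, 0.7007, 0.0003], 'contact_force': [0.1395, -1.1993, -0.7203], 'gripper_width': 0.324, 'grasp_force': 39.8728}
{'t': 7.25, 'q': [0.1716, 0.5608, -0.2998, 2.013, 0.2796, 0.6059, -0.3342], 'eef_pos': [0.5377, -0.0269, 0.0257], 'tool_rot': [0.0003, 0.7135, 0.7007, 0.0002], 'contact_force': [-0.0158, 0.4063, -0.6538], 'gripper_width': 0.3169, 'grasp_force': 39.8738}
{'t': 7.3, 'q': [0.1715, 0.5609, -0.2997, 2.013, 0.2796, 0.6058, -0.3341], 'eef_pos': [0.5377, -0.0268, 0.0256], 'tool_rot': [0.0002, 0.7134, 0.7007, 0.0002], 'contact_force': [1.1479, -0.1992, -1.413], 'gripper_width': 0.3215, 'grasp_force': 39.8739}
{'t': 7.35, 'q': [0.1715, 0.5611, -0.2997, 2.0131, 0.2797, 0.6058, -0.3342], 'eef_pos': [0.5376, -0.0269, 0.0255], 'tool_rot': [0.0002, 0.7135, 0.7007, 0.0001], 'contact_force': [0.7297, -0.3213, -0.9108], 'gripper_width': 0.3198, 'grasp_force': 39.8724}
```

{"method": "jog_arm", "body": {"motion": [[0,0,0,0,0,1.5,15],[0,0,0,0,0,3,15],[0,0,0,0,0,3,15],[0,0,0,0,0,3,15]]}}

```text
t: 7.85
eef_pos: [0.5375, -0.0269, 0.0231]
tool_rot: [0.0, 0.713, 0.701, -0.0]
contact_force: [-3.4, -0.8, 8.1]
gripper_width: 0.321
grasp_force: 41.1
```

```bash
python3 - <<'E'
from fit import *
F=[]
for i in range(5):
    p=bot.read_camera("scene" if i%2 else "top");o=bot.get_obs();F.append(o["contact_force"]);print(o["eef_pos"].round(4))
    if i==4:t=p
    if i==3:s=p
print(np.mean(F,0).round(2))
cv2.imwrite("pics/c1.png",np.hstack([cv2.resize(p[:, :, ::-1],(400,400),interpolation=2) for p in(s["pixels"][120:220,220:320],t["pixels"][145:245,160:260])]))
E
```

```text
[ 0.5375 -0.0269  0.023 ]
[ 0.5375 -0.0269  0.023 ]
[ 0.5375 -0.0269  0.0231]
[ 0.5375 -0.0269  0.023 ]
[ 0.5375 -0.0269  0.023 ]
[-3.01 -0.25  8.78]
```

View pics/c1.png

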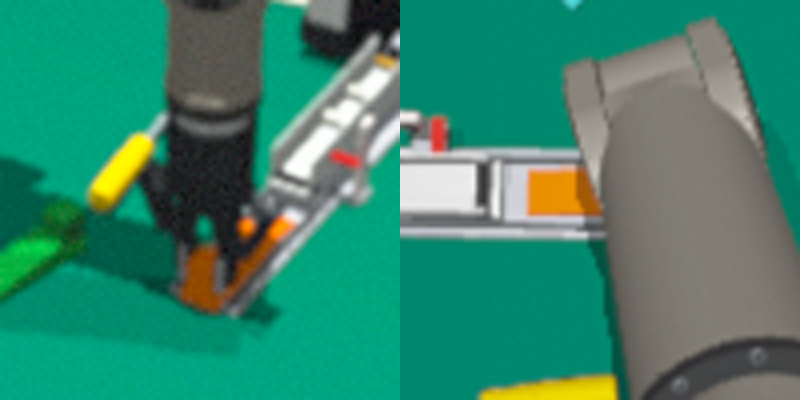

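Flat in the track, toe clear of the trough mouth. I'll ease off the downward press and slide forward.

{"method": "jog_arm", "body": {"motion": [[0,0,0,0,0,-0.9,15],[0,0,0,0,0,-0.9,15],[0,0,0,8,0,-0.9,15],[0,0,0,18,0,-0.9,15],[0,0,0,28,0,-0.9,15],[0,0,0,35,0,-0.9,15],[0,0,0,40,0,-0.9,15],[0,0,0,40,0,-0.9,15],[0,0,0,40,0,-0.9,15]]}}

```text
t: 9.22
eef_pos: [0.5381, 0.0128, 0.0232]
tool_rot: [0.0, 0.714, 0.701, -0.0]
contact_force: [-0.4, -0.7, -0.7]
gripper_width: 0.319
grasp_force: 39.8
```

```bash
cat > f.py <<'E'
from h import *
def f(n=6):
    F=[];E=[]
    for i in range(n):
        p=bot.read_camera("top");o=bot.get_obs();F.append(o["contact_force"]);E.append(o["eef_pos"])
    u=np.array([.018,.9998]);F=np.array(F);e=np.mean(E,0)
    print("t",o["t"],"F",F.mean(0).round(2),"push",-(F[:,:2]@u).mean().round(2),"sd",(F[:,:2]@u).std().round(2),"eef",e.round(4),"stripper x of wedge",(e[1]-.343+.06).round(4),"lat",(e[0]-.5368-.018*e[1]).round(4))
    return p
f(8)
E
python3 f.py
```

```text
t 9.625 F [ 0.07 -0.13 -0.84] push 0.13 sd 0.44 eef [0.5381 0.0128 0.0232] stripper x of wedge -0.2702 lat 0.0011
```

{"method": "jog_arm", "body": {"motion": [[0,0,0,6,0,0,15],[0,0,0,12,0,0,15],[0,0,0,18,0,0,15],[0,0,0,24,0,0,15],[0,0,0,30,0,0,15],[0,0,0,35,0,0,15],[0,0,0,40,0,0,15],[0,0,0,45,0,0,15],[0,0,0,45,0,0,15]]}}

```text
t: 10.75
eef_pos: [0.5389, 0.0574, 0.0231]
tool_rot: [0.0, 0.714, 0.7, -0.0]
contact_force: [-0.1, -4.2, -1.2]
gripper_width: 0.319
grasp_force: 39.8
```

```bash
python3 f.py
```

```text
t 11.15 F [-0.24 -3.93 -1.38] push 3.93 sd 0.71 eef [0.5389 0.0575 0.0231] stripper x of wedge -0.2255 lat 0.001
```

{"method": "jog_arm", "body": {"motion": [[0,0,0,2,0,0,15],[0,0,0,4,0,0,15],[0,0,0,6,0,0,15],[0,0,0,8,0,0,15],[0,0,0,8,0,0,15]]}}

```text
t: 11.78
eef_pos: [0.539, 0.0668, 0.0231]
tool_rot: [-0.0, 0.713, 0.701, 0.0]
contact_force: [-0.3, -2.6, -3.7]
gripper_width: 0.323
grasp_force: 39.5
```

```bash
python3 f.py
```

```text
t 12.175 F [-0.35 -1.   -3.73] push 1.01 sd 1.01 eef [0.539  0.0668 0.0232] stripper x of wedge -0.2162 lat 0.001
```

{"method": "jog_arm", "body": {"motion": [[0,0,0,1,0,0,15],[0,0,0,2,0,0,15],[0,0,0,3,0,0,15],[0,0,0,3,0,0,15]]}}

```text
t: 12.68
eef_pos: [0.5392, 0.069, 0.0232]
tool_rot: [0.0, 0.714, 0.701, -0.0]
contact_force: [-0.3, -3.2, -3.2]
gripper_width: 0.324
grasp_force: 39.7
```

```bash
python3 f.py
```

```text
t 13.075 F [-0.07 -3.65 -2.98] push 3.65 sd 0.33 eef [0.5392 0.0691 0.0232] stripper x of wedge -0.2139 lat 0.0012
```

{"method": "jog_arm", "body": {"motion": [[0,0,0,1,0,0.2,15],[0,0,0,2,0,0.2,15],[0,0,0,3,0,0.2,15],[0,0,0,3,0,0.2,15]]}}

```text
t: 13.58
eef_pos: [0.5394, 0.0724, 0.0231]
tool_rot: [0.0, 0.713, 0.701, 0.0]
contact_force: [0.2, -4.0, -2.0]
gripper_width: 0.319
grasp_force: 39.9
```

```bash
python3 f.py
```

```text
t 13.975 F [ 0.02 -3.05 -1.39] push 3.05 sd 0.33 eef [0.5394 0.0724 0.0231] stripper x of wedge -0.2106 lat 0.0013
```

{"method": "jog_arm", "body": {"motion": [[0,0,0,1,0,0,15],[0,0,0,2,0,0,15],[0,0,0,2,0,0,15]]}}

```text
t: 14.35
eef_pos: [0.5393, 0.0735, 0.0231]
tool_rot: [0.0, 0.714, 0.701, -0.0]
contact_force: [-0.2, -5.9, 1.3]
gripper_width: 0.316
grasp_force: 40.1
```

```bash
python3 f.py
```

```text
t 14.75 F [-0.13 -5.41  0.28] push 5.41 sd 0.45 eef [0.5394 0.0736 0.0231] stripper x of wedge -0.2094 lat 0.0012
```

{"method": "jog_arm", "body": {"motion": [[0,0,0,1,0,0,15],[0,0,0,2,0,0,15],[0,0,0,2,0,0,15]]}}

```text
t: 15.12
eef_pos: [0.5394, 0.0757, 0.0231]
tool_rot: [0.0, 0.714, 0.701, -0.0]
contact_force: [0.4, -4.7, 0.4]
gripper_width: 0.322
grasp_force: 40.1
```

```bash
python3 f.py
```

```text
t 15.525 F [ 0.06 -4.99  0.8 ] push 4.99 sd 0.47 eef [0.5394 0.0757 0.0231] stripper x of wedge -0.2073 lat 0.0012
```

{"method": "jog_arm", "body": {"motion": [[0,0,0,1,0,-0.1,15],[0,0,0,2,0,-0.1,15],[0,0,0,2,0,-0.1,15]]}}

```text
t: 15.9
eef_pos: [0.5394, 0.078, 0.0231]
tool_rot: [0.0, 0.713, 0.701, -0.0]
contact_force: [-0.1, -5.0, -0.2]
gripper_width: 0.324
grasp_force: 40.0
```

```bash
python3 f.py
```

```text
t 16.3 F [ 0.02 -4.94 -0.42] push 4.94 sd 0.31 eef [0.5394 0.0781 0.0231] stripper x of wedge -0.2049 lat 0.0012
```

{"method": "jog_arm", "body": {"motion": [[0,0,0,1,0,0,15],[0,0,0,2,0,0,15],[0,0,0,2,0,0,15]]}}

```text
t: 16.68
eef_pos: [0.5394, 0.0802, 0.0231]
tool_rot: [-0.0, 0.713, 0.701, 0.0]
contact_force: [-0.0, -5.0, 0.1]
gripper_width: 0.319
grasp_force: 40.0
```

```bash
python3 f.py
```

```text
t 17.075 F [ 0.1  -4.12 -0.26] push 4.12 sd 0.5 eef [0.5393 0.0802 0.0231] stripper x of wedge -0.2028 lat 0.0011
```

{"method": "jog_arm", "body": {"motion": [[0,0,0,1,0,0,15],[0,0,0,2,0,0,15],[0,0,0,2,0,0,15]]}}

```text
t: 17.45
eef_pos: [0.5394, 0.082, 0.0231]
tool_rot: [0.0, 0.713, 0.701, -0.0]
contact_force: [-1.1, -4.2, 0.1]
gripper_width: 0.319
grasp_force: 40.0
```

```bash
python3 f.py
```

```text
t 17.85 F [-0.2  -5.    0.05] push 5.01 sd 0.37 eef [0.5394 0.082  0.0231] stripper x of wedge -0.201 lat 0.0011
```

{"method": "jog_arm", "body": {"motion": [[0,0,0,1,0,0,15],[0,0,0,2,0,0,15],[0,0,0,2,0,0,15]]}}

```text
t: 18.23
eef_pos: [0.5394, 0.0842, 0.0231]
tool_rot: [-0.0, 0.713, 0.701, 0.0]
contact_force: [1.5, -4.8, 0.6]
gripper_width: 0.32
grasp_force: 40.1
```

```bash
python3 f.py
```

```text
t 18.625 F [-0.39 -4.44 -0.37] push 4.44 sd 0.66 eef [0.5395 0.0842 0.0231] stripper x of wedge -0.1988 lat 0.0011
```

{"method": "jog_arm", "body": {"motion": [[0,0,0,1,0,0,15],[0,0,0,2,0,0,15],[0,0,0,2,0,0,15]]}}

```text
t: 19.0
eef_pos: [0.5395, 0.0862, 0.0231]
tool_rot: [0.0, 0.713, 0.701, -0.0]
contact_force: [-0.2, -3.8, -1.0]
gripper_width: 0.322
grasp_force: 40.1
```

```bash
python3 f.py
```

```text
t 19.4 F [ 0.2  -4.59 -0.29] push 4.59 sd 0.28 eef [0.5395 0.0861 0.0231] stripper x of wedge -0.1969 lat 0.0011
```

{"method": "jog_arm", "body": {"motion": [[0,0,0,1,0,0,15],[0,0,0,2,0,0,15],[0,0,0,2,0,0,15]]}}

```text
t: 19.77
eef_pos: [0.5395, 0.0882, 0.0231]
tool_rot: [0.0, 0.713, 0.701, 0.0]
contact_force: [0.4, -4.7, 0.9]
gripper_width: 0.319
grasp_force: 40.0
```

```bash
python3 f.py
```

```text
t 20.175 F [-0.2  -4.5  -0.23] push 4.5 sd 0.38 eef [0.5395 0.0882 0.0231] stripper x of wedge -0.1948 lat 0.0011
```

{"method": "jog_arm", "body": {"motion": [[0,0,0,1,0,0,15],[0,0,0,2,0,0,15],[0,0,0,2,0,0,15]]}}

```text
t: 20.55
eef_pos: [0.5395, 0.0901, 0.0231]
tool_rot: [0.0, 0.713, 0.701, -0.0]
contact_force: [0.3, -5.3, -0.2]
gripper_width: 0.321
grasp_force: 40.0
```

```bash
python3 f.py
```

```text
t 20.95 F [ 0.11 -4.71 -0.15] push 4.71 sd 0.42 eef [0.5395 0.0901 0.0231] stripper x of wedge -0.1929 lat 0.0011
```

{"method": "jog_arm", "body": {"motion": [[0,0,0,1,0,0,15],[0,0,0,2,0,0,15],[0,0,0,2,0,0,15]]}}

```text
t: 21.32
eef_pos: [0.5396, 0.0922, 0.0231]
tool_rot: [-0.0, 0.713, 0.701, 0.0]
contact_force: [-0.5, -5.6, -0.6]
gripper_width: 0.32
grasp_force: 40.0
```

```bash
python3 f.py
```

```text
t 21.725 F [ 0.29 -4.79 -0.28] push 4.78 sd 0.55 eef [0.5396 0.0922 0.0231] stripper x of wedge -0.1908 lat 0.0011
```

{"method": "jog_arm", "body": {"motion": [[0,0,0,1,0,0,15],[0,0,0,2,0,0,15],[0,0,0,2,0,0,15]]}}

```text
t: 22.1
eef_pos: [0.5396, 0.0933, 0.0231]
tool_rot: [0.0, 0.714, 0.701, -0.0]
contact_force: [-0.5, -6.1, -0.5]
gripper_width: 0.319
grasp_force: 40.1
```

```bash
python3 f.py
```

```text
t 22.5 F [-0.1  -6.68  0.34] push 6.68 sd 0.5 eef [0.5396 0.0934 0.0231] stripper x of wedge -0.1896 lat 0.0011
```

{"method": "jog_arm", "body": {"motion": [[0,0,0,1,0,0,15],[0,0,0,1.5,0,0,15],[0,0,0,1.5,0,0,15]]}}

```text
t: 22.88
eef_pos: [0.5396, 0.0937, 0.0231]
tool_rot: [0.001, 0.714, 0.7, -0.001]
contact_force: [-0.1, -8.2, 2.2]
gripper_width: 0.318
grasp_force: 40.3
```

```bash
python3 f.py
```

```text
t 23.275 F [-0.32 -9.38  1.67] push 9.38 sd 0.47 eef [0.5396 0.0937 0.0231] stripper x of wedge -0.1893 lat 0.0011
```

The stop is met. A little more travel, with the press eased.

{"method": "jog_arm", "body": {"motion": [[0,0,0,0.5,0,-0.2,15],[0,0,0,1,0,-0.2,15],[0,0,0,1,0,-0.2,15]]}}

```text
t: 23.65
eef_pos: [0.5395, 0.0941, 0.0231]
tool_rot: [0.001, 0.714, 0.7, -0.001]
contact_force: [0.5, -9.9, 0.5]
gripper_width: 0.319
grasp_force: 40.1
```

```bash
python3 f.py
```

```text
t 24.05 F [  0.1  -10.28   0.45] push 10.28 sd 0.3 eef [0.5395 0.0941 0.0231] stripper x of wedge -0.1889 lat 0.001
```

{"method": "jog_arm", "body": {"motion": [[0,0,0,0.6,0,-0.1,15],[0,0,0,1.2,0,-0.1,15],[0,0,0,1.2,0,-0.1,15]]}}

```text
t: 24.42
eef_pos: [0.5395, 0.0946, 0.0231]
tool_rot: [0.001, 0.714, 0.7, -0.002]
contact_force: [-0.7, -11.5, -0.4]
gripper_width: 0.316
grasp_force: 40.1
```

```bash
python3 f.py
```

```text
t 24.825 F [ -0.05 -11.52   0.08] push 11.52 sd 0.32 eef [0.5395 0.0946 0.0231] stripper x of wedge -0.1884 lat 0.001
```

Push is 11.5 N, so the load should be about 12–14 N. Relax the arm, open and rise.

{"method": "jog_arm", "body": {"motion": [[0,0,0,-1.5,0,0,15],[0,0,0,-3,0,0,15],[0,0,0,-4,0,0,15],[0,0,0,-4,0,0,30],[0,0,0,-4,0,0,40],[0,0,0,-4,0,0,50],[0,0,0,-4,0,0,50]], "grip_force": 20}}

```text
t: 25.7
eef_pos: [0.5397, 0.0942, 0.0236]
tool_rot: [0.0, 0.713, 0.701, 0.0]
contact_force: [-0.4, -0.7, -0.4]
gripper_width: 0.583
grasp_force: 0.0
```

```bash
python3 f.py; python3 -c "
from h import *
st()"
```

```text
t 26.1 F [ 0.11  0.25 -0.06] push -0.25 sd 0.65 eef [0.5397 0.0939 0.0234] stripper x of wedge -0.1891 lat 0.0012
{'t': 26.1, 'q': [-0.0527, 0.5752, -0.2966, 1.9913, 0.2797, 0.6138, -0.5525], 'eef_pos': [0.5396, 0.0938, 0.0234], 'tool_rot': [0.0, 0.7135, 0.7007, -0.0], 'contact_force': [0.4039, -0.6475, 0.4113], 'gripper_width': 0.5869, 'grasp_force': 0.0}
```

Now rise straight up, back away and look.

{"method": "jog_arm", "body": {"motion": [[0,0,0,0,0,-20,50],[0,0,0,0,0,-50,50],[0,0,0,0,0,-90,50],[0,0,0,-40,0,-130,50],[0,0,0,-90,0,-150,50],[0,0,0,-150,0,-150,50],[0,0,0,-200,0,-150,50],[0,0,0,-200,0,-150,50]]}}

```text
t: 27.1
eef_pos: [0.5352, -0.1116, 0.1733]
tool_rot: [0.001, 0.716, 0.698, -0.001]
contact_force: [0.1, 0.6, -0.4]
gripper_width: 0.585
grasp_force: 0.0
```

```bash
python3 - <<'E'
from fit import *
s=bot.read_camera("scene");t=bot.read_camera("top");st()
for n,p in(("s",s),("t",t)):
    a,b=bot.tip_of("pointer",p),bot.tip_of("height_mark",p);print(n,[c["xy"] for c in a[:1]+b[:1]])
cv2.imwrite("pics/d1.png",np.hstack([cv2.resize(p[:, :, ::-1],(400,400),interpolation=2) for p in(s["pixels"][110:190,250:330],t["pixels"][145:245,160:260])]))
E
```

```text
{'t': 27.2, 'q': [0.3303, 0.3508, -0.3053, 1.9061, 0.1313, 0.904, -0.0579], 'eef_pos': [0.5359, -0.1061, 0.1733], 'tool_rot': [-0.0002, 0.7138, 0.7004, 0.0001], 'contact_force': [0.7921, 0.5111, -0.0661], 'gripper_width': 0.5869, 'grasp_force': 0.0}
s [[308.2, 158.8], [310.3, 154.3]]
t [[173.0, 172.8], [161.3, 176.1]]
```

View pics/d1.png

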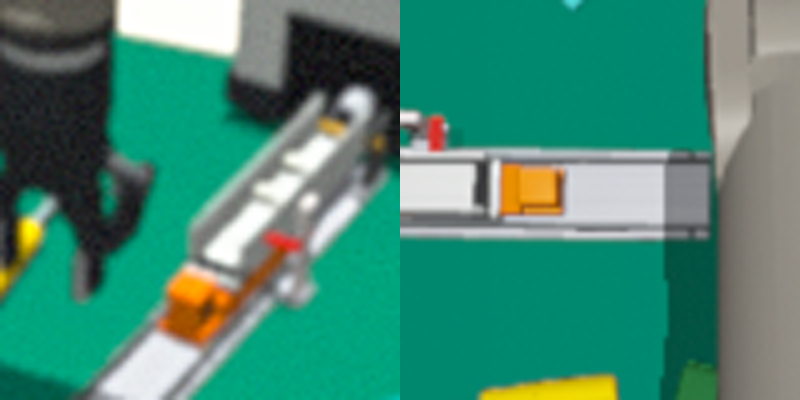

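The wedge sits straight in the track under the foot (scene crop (200,305), top crop (532,188)). The red pointer is level with the post's mark (scene crop (283,240)), and the hand is clear.

```bash
python3 -c "
from station import bot
print(bot.hand_in())"
```

```text
the job is handed in; nothing more can be done
None
```

The wedge is in the track under the foot and let go, the pointer looks level with the red mark, and the job is handed in at about 27 s; I estimate 12–14 N on the foot from the 11.5 N final push, since the load can't be read directly and the hand-in gave no verdict.

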